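Move the top-heavy camera rig to the photo cradle

TASK

Lift the camera rig by its orange handle out of the grey storage cradle and carry it to the green photo cradle, keeping its top-heavy swinging post upright all the way and never touching post, camera or battery. Hold it well raised over the green cradle, post upright, for five seconds while a picture is taken. Then lower it gently into that cradle, lined up and with the battery between the guides, and let go; leave disks, mailer and tape alone.

Things in the scene. Friction and masses are not known exactly. Their poses are not given: they have to be found in the camera images.
- rig: Loose dark steel base, 0.45 kg, carrying the pivoted post. Origin: underside, right below the hinge; z up, y along the hinge, x where the lens looks. Open frame round the origin: outer 160 (x) by 130 (y), opening 112 by 94, 12 thick, mm. A 60 wide tongue runs to y -245 with the handle at y -160 and a ballast block 110 x 36, 34 high, at y -227. Uprights at y +-45, z to 127, hold the hinge at z 115.
- handle (a point): Grip point in the orange handle block, 40 x 40 mm, z 12 to 80 mm, at (0, -160, 55) mm of the rig; axes as the rig. Gripped from above across x or y with about 80 N; the grip may sag a little.
- mast: Post with camera above and battery below the hinge. Origin: on the hinge; z up along the post; turns about rig y, stops at +-0.34 rad from square to the base. 0.36 kg (0.33 to 0.44), centre of mass 14.5 mm above the hinge, inertia about it 0.00365 kg m2. Top-heavy: falls over unless balanced, slowly (e-fold 0.45 to 0.65 s), because a weak spring holds it to the base (see hinge).
- hinge (a point): The hinge point, at (0, 0, 115) mm of the rig, axes as the rig. Centring spring base to post 0.039 N m/rad, damping 0.0012 N m s/rad, friction 0.0002 N m. Lean from vertical L, base tilt B (both about +y): L'' = (0.051 L - 0.039 (L - B)) / 0.00365 nominal; so tilting the base pushes the post the same way: to right the post, tilt the base against its lean.
- camera (a point): Centre of the black camera (50 x 60 x 50 mm, lens 26 mm long towards +x), 130 mm above the hinge on the post; axes turn with the post, z along the post upward.
- battery (a point): Centre of the blue battery, 38 (x) x 50 (y) x 50 mm, on the post 75 mm below the hinge; axes turn with the post. With the rig on the table its underside is 15 mm above the table.
- store_cradle: Grey fixed cradle where the rig stands at the start, inside the opening of its frame. Origin: on the table, centre; axes as the rig in it. Two upright guides, inner faces at x +-26 mm up to z 36, flaring out above to z 62 mm and 84 mm outer width, 56 long in y. The battery stands between them, leaning on one. A painted outline shows where the frame goes.
- photo_cradle: Green fixed cradle, same shape and size as the grey one, empty at the start. The rig belongs there with its origin on the cradle's origin and its axes the same way (handle on the cradle's -y side, the robot's right; lens to its +x, away from the robot).
- disks: Stack of six floppy disks, 95 x 95 mm, 22 high; origin centre of underside. Bystander.
- mailer: Flat cardboard box 110 x 160 mm, 35 high; origin centre of underside. Bystander.
- tape: Roll of paper tape lying flat, 100 mm across, 48 high; origin centre of underside. Bystander.
There are look-alikes about, which are no part of the job. Of the things like the photo_cradle, leave any that is blue; of the rest the larger one is meant.

How it is judged (in metres and radians):
On the way, in this order (a step that is already met when the one before it is completed fails the run):
1. the rig is lifted clear of the storage cradle with the post upright (height (world z) of rig above 0.055 m and angle between camera's own z axis and vertical below 0.2 rad), for 0.2 s.
2. the rig is held raised over the photo cradle (base 55 mm or more up, within 50 mm of its middle) with the post within 0.13 rad of vertical for 4.5 s at a stretch (height (world z) of rig above 0.055 m and horizontal distance between rig and photo_cradle below 0.05 m and angle between camera's own z axis and vertical below 0.13 rad), for 4.5 s.
At the end, for the whole second after the job is handed in: The rig stands flat on the table in the green cradle: origin within 20 mm of the cradle's, turned less than 0.15 rad from it, handle on the cradle's -y side, battery between the guides, post within 0.15 rad of vertical, all at rest and released (horizontal distance between rig and photo_cradle below 0.02 m and height (world z) of rig below 0.008 m and angle between rig's own z axis and vertical below 0.06 rad and angle between the x axis of rig and the x axis of photo_cradle, either way round below 0.15 rad and y of handle in the frame of photo_cradle below -0.1 m and x of battery in the frame of photo_cradle between -0.022 and 0.022 m and angle between camera's own z axis and vertical below 0.15 rad and linear speed of rig below 0.03 m/s and angular speed of mast below 0.15 rad/s); the robot touches nothing.
It fails at once if the camera post flops over (more than 0.28 rad from vertical) (angle between camera's own z axis and vertical above 0.28 rad).
It fails at once if the robot touches the post, camera or battery (contact force between mast and the fingers above 0.5 N or contact force between mast and the arm above 0.5 N).
It fails at once if the rig is dropped or swung faster than 0.5 m/s (linear speed of rig above 0.5 m/s).
It fails at once if a bystander is moved more than 30 mm (distance of any of disks, mailer, tape from where it was at the start of the episode above 0.03 m).
It also fails if it takes over 72 s, if anything falls off the work surface, if the arm or the gripper's body presses on something with over 40 N, if the wrist force passes 120 N, or if a joint passes its speed limit or range.

ROBOT

A 7-joint arm with a two-finger parallel gripper is mounted at the origin on the work surface. World frame = base frame: x ahead of the robot, y to its left, z up, the work surface at z = 0. Lengths are in mm, angles in rad, forces in N, time in s.
With the tool pointing down it reaches from about 400 to 875 mm from the base axis. Payload 19.3 kg.
Tool frame: the origin (TCP) lies midway between the tips of the shut fingers; the grasp point (between the pads) lies 19 mm behind it; z points along the fingers, y is the line along which they close (so a half turn about z gives the same grasp; the last joint's range is limited). The gripper opens to 85 mm and grips with 20 to 120 N. Pads are 22 mm wide; open, the fingers measure 114 mm over their backs; the gripper's body (76 mm by 85 mm) begins 54 mm behind the grasp point. The pads swing forward as they close: fully open they stand 13 mm farther back than shut.
Start: joints at [1.189, 0.521, -0.036, 1.599, 0.021, 1.021, -0.113], TCP at [191.705, -594.865, 231.291] pointing down, gripper open.
Joint ranges: [-2.91, 2.91], [-0.3, 2.13], [-1.5, 1.42], [0.17, 2.43], [-1.26, 4.41], [0.16, 1.93], [-2.52, 2.52]. Speed limits (rad/s): [1.89, 1.89, 2.39, 2.39, 3.01, 3.01, 3.01].

INTERFACE

Orientations are given as a unit quaternion [w, x, y, z].
In Python, from station import env gives the robot as it stands.
- The arm moves only by the shell command python3 -m creep 'ROWS'. ROWS is text: rows parted by semicolons, each of 7 numbers parted by spaces: the shift along the tool's x, y, z as a fraction of full scale, then the turn, a rotation vector about the tool's x, y, z as a fraction of full scale, then the opening, from 0 (shut) to 1 (fully open). A call has 1 to 10 rows; each row is the pose to reach, as a shift and turn from the pose commanded when the call began, along the tool's axes at that moment; what a row does not reach only later rows make up. Full scale, the value 1, is 0.8 m for a shift and 45 degrees for a turn. A row lasts 1/10 s, in which the tool goes at most 50 mm and 8.59 degrees, less where a joint would pass 70% of its speed; a pose out of reach is approached as far as the arm can. A call with a number of a shift or a turn outside -1 to 1 is refused whole. A call with a gripper value outside its range is refused whole. The fingers move at their own pace and stop on an object; the grip force is fixed at half the most. Time passes only in rows, so rows that repeat a pose let the fingers close. It gives the time, the measured TCP pose, the force, the opening and the grip force at its end, in the units of the state.
- env.get_obs(): the state, without advancing time (a new reading comes with each control period).
- env.capture(name): name is "scene" or "top" or "wrist"; returns (picture, depth): 384x512x3 uint8, red, green, blue; 384x512 float32, mm along the optical axis (not along the pixel's ray), 0 where there is no reading.
- env.camera_model(name): a dict with "fx", "fy", "cx", "cy" (pixels), "R" (3x3) and "t" (3): a world point X has camera coordinates R X + t; the wrist camera has in their place "T_tool_cam" (4x4, takes a point from camera to tool coordinates, whose origin is the TCP and whose axes are the flange's). Camera axes: x right, y down, z forward; pixel columns grow to the right and rows downward; lengths in mm; the calibration is good to about 2 mm. A picture is of the moment at which its call begins: read the wrist's pose just before it. camera_model takes no time and is no camera call.
- env.sign_off(): hands the job in; it is judged then, once.
Trained networks look in the newest picture that a camera, given by its name, has taken for a name from the list of things; names that differ only in an ending like _2 or _b are one class to them, and where a whole thing is asked for, a point or a joint stands for the part that bears it (a point fixed in the world has none). Each returns a list of dicts, best first, with "score" (0 to 1); they miss things now and then, are a little off and sometimes report something else, mostly with a low value. They report only what shows in the picture. A call takes as long as a camera call. They do not tell look-alikes from the thing itself.
- env.trace(camera, target): "region" (384x512 bool, what is visible of it) and "extent" ([left, top, right, bottom] in pixels, round what is visible of it).
- env.place_of(camera, target): "uv" ([column, row] in pixels: a listed point, or the origin of a listed thing).
The state is a dict: "time_s": time; "q": joint angles; "joint_vel": joint speeds; "effort": joint torques, N m; "ee_pos": TCP position; "orientation": TCP orientation; "force": force on the tool from outside, world axes, zero at the start; "wrist_torque": the same for the moment, N m; "finger_gap": finger opening in mm; "gripper_force": force on a finger pad.
Only numpy, scipy, OpenCV 4.12 (cv2) and the standard library are available. Lean on these libraries where they do the work, as an engineer would, in place of code of your own. Each camera call takes 0.05 s, during which the arm holds its last target. There are 200 camera calls.

## Working session

There is one attempt and no reset: what is moved stays moved. The work goes in short steps, Python scripts to look and compute and a shell command to move; the robot and the scene stay as the last step left them, time stands still between calls to the robot, and variables do not carry over. Pictures are saved under pics/ and viewed, at most 10 in all, crops included, and the job is handed in when it is done.

```bash
ls; mkdir -p pics; cat > h.py <<'E'
import numpy as np, cv2
from station import env
from scipy.spatial.transform import Rotation as R
def cap(n):
    o=env.get_obs(); p,d=env.capture(n); return o,p,d
def tool(o):
    w,x,y,z=o["orientation"]; return R.from_quat([x,y,z,w]).as_matrix(), np.array(o["ee_pos"])
def back(cam,u,v,d,o=None):
    m=env.camera_model(cam); pc=np.array([(u-m["cx"])/m["fx"]*d,(v-m["cy"])/m["fy"]*d,d])
    if "R" in m: return np.array(m["R"]).T@(pc-np.array(m["t"]))
    T=np.array(m["T_tool_cam"]); r,p=tool(o); return r@(T[:3,:3]@pc+T[:3,3])+p
def ray(cam,u,v,z):  # intersect with plane z
    a=back(cam,u,v,100.); b=back(cam,u,v,1000.); s=(z-a[2])/(b[2]-a[2]); return a+s*(b-a)
E
python3 - <<'E'
from h import *
o=env.get_obs(); print(o); r,p=tool(o); print(r.round(3))
ims=[]
for c in("scene","top"):
    _,pi,d=cap(c); np.save(f"pics/{c}d.npy",d); np.save(f"pics/{c}.npy",pi)
    cv2.imwrite(f"pics/{c}1.png",cv2.resize(pi[:,:,::-1],(800,600)))
    m=env.camera_model(c); print(c,m)
    for t in("rig","handle","mast","hinge","camera","battery","store_cradle","photo_cradle"):
        print(t,[(np.round(q["uv"],1).tolist(),round(q["score"],2)) for q in env.place_of(c,t)])
E
```

```text
pics
{'time_s': 0.0, 'q': array([ 1.18880615,  0.52202144, -0.03634608,  1.60000527,  0.02120325,
        1.02109251, -0.11276329]), 'joint_vel': array([ 0.0010548 ,  0.00102477,  0.0012859 ,  0.00177985, -0.0001343 ,
        0.00131998,  0.00051573]), 'effort': array([-4.34926123e-04, -9.27112341e+01,  1.98010348e+00, -3.69932091e+01,
        1.79990230e-02,  8.38824199e-03, -4.56200496e-05]), 'ee_pos': array([ 191.59755729, -594.55296643,  230.72187214]), 'orientation': array([-5.56785498e-04,  9.87869329e-01,  1.55286389e-01, -1.25398792e-04]), 'force': array([-0.11125562,  0.32403042,  0.49855826]), 'wrist_torque': array([ 0.01298117, -0.00663568,  0.00910516]), 'gripper_force': 0.0, 'finger_gap': 85.58985470917763}
[[ 0.952  0.307 -0.   ]
 [ 0.307 -0.952  0.001]
 [-0.    -0.001 -1.   ]]
scene {'fx': 382.18298374096224, 'fy': 382.18298374096224, 'cx': 254.65915706484276, 'cy': 184.32206201125024, 'R': array([[ 7.49846935e-03,  9.99913049e-01, -1.08474712e-02],
       [ 5.48275223e-01, -1.31829621e-02, -8.36194050e-01],
       [-8.36264344e-01,  3.22775767e-04, -5.48326402e-01]]),
[... 345 characters left out ...]
[([353.8, 226.3], 0.86), ([204.8, 182.5], 0.76), ([348.5, 186.6], 0.5)]
top {'fx': 440.49635808274843, 'fy': 440.49635808274843, 'cx': 248.02560099813513, 'cy': 192.6644455067326, 'R': array([[-0.02891311, -0.99946653, -0.01518821],
       [-0.99504822,  0.03022418, -0.09468651],
       [ 0.09509505,  0.01237532, -0.99539127]]), 't': array([  49.92151647,  538.09911586, 1218.90979962])}
rig [([304.7, 187.7], 0.87)]
handle []
mast [([310.4, 179.3], 0.56), ([306.9, 185.7], 0.24)]
hinge [([311.5, 180.1], 0.81)]
camera [([318.4, 166.8], 0.61)]
battery [([304.1, 187.2], 0.96)]
store_cradle [([305.4, 182.4], 0.7)]
photo_cradle [([324.6, 274.4], 0.76), ([133.0, 271.8], 0.7), ([144.9, 192.1], 0.65)]
```

View pics/scene1.png

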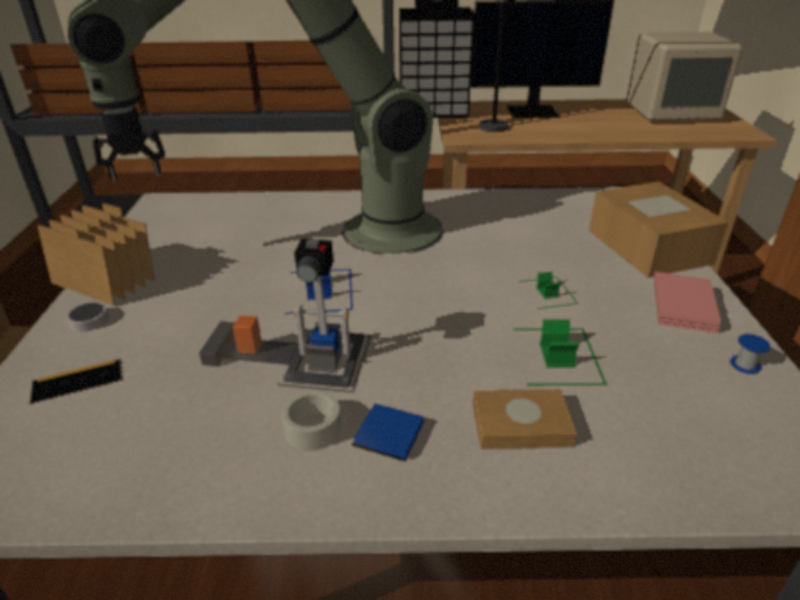

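View pics/top1.png

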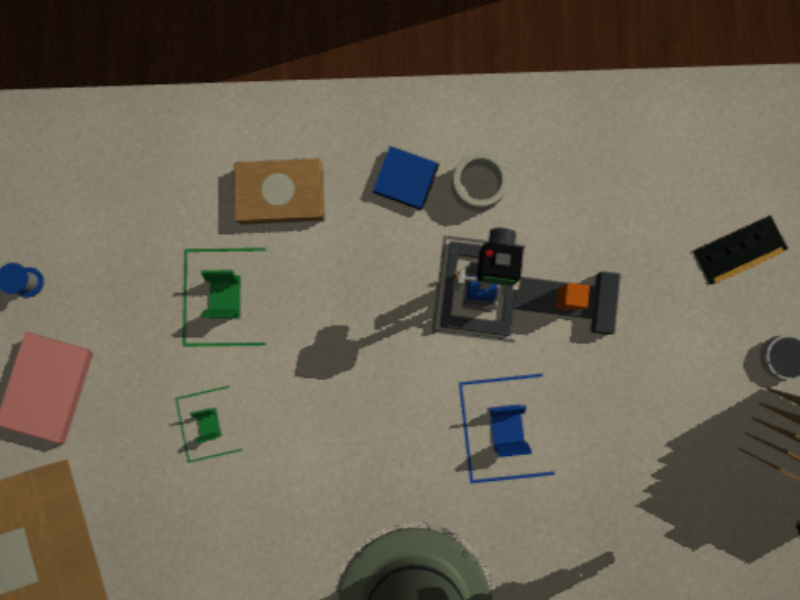

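```bash
cat >> h.py <<'E'
def cloud(cam,d,pi=None,o=None):
    m=env.camera_model(cam); v,u=np.nonzero(d>0); z=d[v,u]
    pc=np.c_[(u-m["cx"])/m["fx"]*z,(v-m["cy"])/m["fy"]*z,z]
    X=(pc-np.array(m["t"]))@np.array(m["R"])
    return X,(pi[v,u] if pi is not None else None)
E
python3 - <<'E'
from h import *
for c in("top","scene"):
    pi=np.load(f"pics/{c}.npy"); d=np.load(f"pics/{c}d.npy"); X,col=cloud(c,d,pi)
    hsv=cv2.cvtColor(col[None],cv2.COLOR_RGB2HSV)[0].astype(int)
    on=(np.abs(X[:,1])<500)&(X[:,0]>250)&(X[:,0]<850)
    fl=on&(X[:,2]<10)&(X[:,2]>-15); A=np.c_[X[fl][:,:2],np.ones(fl.sum())]; print(c,"table plane",np.linalg.lstsq(A,X[fl][:,2],rcond=None)[0],X[fl][:,2].std())
    org=on&(hsv[:,0]>3)&(hsv[:,0]<14)&(hsv[:,1]>190)&(X[:,1]<-150)&(X[:,2]>15)
    P=X[org]; print("orange",len(P),P.min(0).round(),P.max(0).round()); T=P[P[:,2]>P[:,2].max()-10]; print(" top",T.mean(0).round(1),cv2.minAreaRect(T[:,:2].astype(np.float32)))
    bl=on&(X[:,2]>22)&(X[:,2]<48)&(X[:,1]<-280)&(X[:,1]>-420)&(X[:,0]<650)&(X[:,0]>420)
    print("ballast",bl.sum(),X[bl].mean(0).round(1),cv2.minAreaRect(X[bl][:,:2].astype(np.float32)))
    cm=on&(X[:,2]>205)&(X[:,1]<0)&(X[:,1]>-250)&(X[:,0]>480); print("cam",cm.sum(),X[cm].min(0).round(),X[cm].max(0).round(),X[cm].mean(0).round(1))
    g=on&(hsv[:,0]>45)&(hsv[:,0]<80)&(hsv[:,1]>100)&(X[:,1]>50)&(X[:,0]>450)
    G=X[g]; lo=G[np.abs(G[:,2])<8]; hi=G[G[:,2]>10]
    print("green lo",len(lo),lo.min(0).round(),lo.max(0).round(),"hi",len(hi),hi.min(0).round(),hi.max(0).round(),cv2.minAreaRect(hi[:,:2].astype(np.float32)))
    l=lo
    if len(l):
        xm=(l[:,0].min()+l[:,0].max())/2
        for nm,s in(("xhi",l[:,0]>l[:,0].max()-15),("xlo",l[:,0]<l[:,0].min()+15),("yhi",l[:,1]>l[:,1].max()-15)):
            q=l[s]; vx=cv2.fitLine(q[:,:2].astype(np.float32),cv2.DIST_HUBER,0,.01,.01).ravel(); print(nm,vx.round(3),len(q))
    for t,z in(("rig",0),("hinge",115),("camera",243),("battery",40),("store_cradle",0),("photo_cradle",0)):
        env.capture(c) if t=="rig" else 0
        for q in env.place_of(c,t)[:3]: print(t,ray(c,*q["uv"],z).round(1),round(q["score"],2))
E
```

```text
top table plane [-6.29892774e-04  1.74822583e-03  1.04784746e+00] 2.692312387307288
orange 297 [ 514. -316.   18.] [ 555. -272.   86.]
 top [ 535.  -293.1   80.1] ((535.5925903320312, -293.610595703125), (39.917816162109375, 38.72243118286133), 80.54840850830078)
ballast 546 [ 524.8 -357.1   33.3] ((529.9216918945312, -354.1826477050781), (94.01870727539062, 108.63909912109375), 50.837459564208984)
cam 869 [ 539. -171.  224.] [ 624. -105.  281.] [ 575.7 -136.3  264.9]
green lo 534 [470. 262.  -3.] [652. 414.   8.] hi 288 [518. 306.  10.] [600. 363.  68.] ((559.6356201171875, 333.5653991699219), (56.2799186706543, 81.64481353759766), 88.69329071044922)
xhi [6.00000e-03 1.00000e+00 6.47738e+02 3.36277e+02] 90
xlo [2.40000e-02 1.00000e+00 4.72126e+02 3.40299e+02] 73
yhi [ 1.00000e+00 -8.00000e-03  5.47896e+02  4.10509e+02] 89
rig [ 554. -133.    0.] 0.92
hinge [ 564.3 -129.9  115. ] 0.78
camera [ 568.7 -134.7  243. ] 0.72
battery [ 546.7 -139.2   40. ] 0.57
battery [ 571.1 -149.5   40. ] 0.22
store_cradle [ 562.3 -128.8    0. ] 0.94
photo_cradle [329.3 372.8   0. ] 0.82
photo_cradle [ 3
[... 422 characters left out ...]
42919922), 82.8491439819336)
cam 592 [ 548. -171.  206.] [ 628. -106.  280.] [ 594.6 -136.4  256. ]
green lo 75 [496. 306.  -0.] [647. 409.   8.] hi 485 [522. 304.  10.] [607. 363.  66.] ((563.6360473632812, 332.90045166015625), (56.60774612426758, 83.77581787109375), 87.4839096069336)
xhi [ 9.41000e-01 -3.40000e-01  6.44471e+02  4.05962e+02] 3
xlo [  0.732  -0.682 495.585 409.078] 1
yhi [ 1.00000e+00 -1.40000e-02  5.86904e+02  4.07768e+02] 9
rig [ 555.8 -134.6    0. ] 0.8
hinge [ 559.3 -135.2  115. ] 0.6
camera [991.1 156.9 243. ] 0.52
store_cradle [ 553.6 -144.7    0. ] 0.96
photo_cradle [343.1 371.9   0. ] 0.84
photo_cradle [ 296.  -166.8    0. ] 0.66
photo_cradle [553.5 333.5   0. ] 0.56
```

```bash
cat >> h.py <<'E'
def pose(yaw,B):  # tool matrix: tool x=rig y, tool y=rig x, tool z=-rig z
    rig=R.from_euler("z",yaw).as_matrix()@R.from_euler("y",B).as_matrix()
    return rig@np.array([[0,1,0],[1,0,0],[0,0,-1.]])
def rows(p,yaw,B=0,o=None):
    o=o or env.get_obs(); r,t=tool(o)
    s=r.T@(np.array(p)-t)/800; w=R.from_matrix(r.T@pose(yaw,B)).as_rotvec()/(np.pi/4)
    return s.round(4),w.round(3)
E
python3 - <<'E'
from h import *
X,_=cloud("scene",np.load("pics/scened.npy")); Y,_=cloud("top",np.load("pics/topd.npy"))
a=np.array([192,-595.]);b=np.array([537,-293.5])
for P in(X,Y):
    s=np.clip((P[:,:2]-a)@(b-a)/((b-a)@(b-a)),0.,1); dd=np.linalg.norm(P[:,:2]-a-s[:,None]*(b-a),axis=1)
    k=(dd<90)&(s>.2); print([(round(x,1),P[k&(abs(s-x)<.05)][:,2].max().round() if (k&(abs(s-x)<.05)).any() else None) for x in np.arange(.2,1,.1)])
bl=(Y[:,2]>22)&(Y[:,2]<44)&(Y[:,1]<-325)&(Y[:,1]>-420)&(Y[:,0]<650)&(Y[:,0]>420)
print(cv2.minAreaRect(Y[bl][:,:2].astype(np.float32)),bl.sum())
for yaw in(-.12,-.15):
  print(rows([537,-293.5,150],yaw))
E
```

```text
[(np.float64(0.2), np.float64(4.0)), (np.float64(0.3), np.float64(5.0)), (np.float64(0.4), np.float64(4.0)), (np.float64(0.5), np.float64(5.0)), (np.float64(0.6), np.float64(5.0)), (np.float64(0.7), np.float64(5.0)), (np.float64(0.8), np.float64(37.0)), (np.float64(0.9), np.float64(78.0))]
[(np.float64(0.2), np.float64(7.0)), (np.float64(0.3), np.float64(8.0)), (np.float64(0.4), np.float64(7.0)), (np.float64(0.5), np.float64(7.0)), (np.float64(0.6), np.float64(8.0)), (np.float64(0.7), np.float64(7.0)), (np.float64(0.8), np.float64(41.0)), (np.float64(0.9), np.float64(81.0))]
((525.7352294921875, -359.5911865234375), (38.02837371826172, 110.06758117675781), 80.6309814453125) 537
(array([ 0.5264, -0.2261,  0.1016]), array([-0.  , -0.  , -1.45]))
(array([ 0.5264, -0.2261,  0.1016]), array([-0.   , -0.   , -1.412]))
```

```bash
python3 -m creep '0.5264 -0.2261 0.06 0 0 -0.95 1;0.5264 -0.2261 0.06 0 0 -0.95 1;0.5264 -0.2261 0.06 0 0 -0.95 1;0.5264 -0.2261 0.06 0 0 -0.95 1;0.5264 -0.2261 0.06 0 0 -0.95 1;0.5264 -0.2261 0.06 0 0 -0.95 1;0.5264 -0.2261 0.06 0 0 -0.95 1;0.5264 -0.2261 0.06 0 0 -0.95 1;0.5264 -0.2261 0.06 0 0 -0.95 1;0.5264 -0.2261 0.06 0 0 -0.95 1'; python3 -c "
from h import *
print(rows([537,-293.5,120],-.164))"
```

```text
time_s: 2.6
ee_pos: [541.0, -288.1, 182.8]
orientation: [-0.001, 0.862, 0.507, 0.001]
force: [-0.5, 0.9, -1.6]
finger_gap: 85.4
gripper_force: 0.0
(array([-0.0086, -0.0011,  0.0784]), array([ 0.001, -0.004, -0.436]))
```

```bash
python3 -m creep '-0.0086 -0.0011 0.05 0.001 -0.004 -0.436 1;-0.0086 -0.0011 0.078 0.001 -0.004 -0.436 1;-0.0086 -0.0011 0.078 0.001 -0.004 -0.436 1;-0.0086 -0.0011 0.078 0.001 -0.004 -0.436 1;-0.0086 -0.0011 0.078 0.001 -0.004 -0.436 1;-0.0086 -0.0011 0.078 0.001 -0.004 -0.436 1'; python3 - <<'E'
from h import *
o,p,d=cap("wrist"); cv2.imwrite("pics/w1.png",p[:,:,::-1])
h=cv2.cvtColor(p,cv2.COLOR_RGB2HSV).astype(int); v,u=np.nonzero((h[:,:,0]>3)&(h[:,:,0]<14)&(h[:,:,1]>190)&(d>0))
P=np.array([back("wrist",a,b,d[b,a],o) for a,b in zip(u,v)]); T=P[P[:,2]>72]
print(len(T),T.min(0),T.max(0),T.mean(0),cv2.minAreaRect(T[:,:2].astype(np.float32)))
print(rows([537,-293.5,36],-.164,0,o))
E
```

```text
time_s: 3.2
ee_pos: [533.1, -299.4, 121.5]
orientation: [0.001, 0.765, 0.644, -0.001]
force: [-0.1, -0.7, -0.9]
finger_gap: 85.5
gripper_force: 0.0Traceback (most recent call last):
  File "<stdin>", line 4, in <module>
  File "h.py", line 9, in back
    m=env.camera_model(cam); pc=np.array([(u-m["cx"])/m["fx"]*d,(v-m["cy"])/m["fy"]*d,d])
ValueError: time passes only in moves, steps and waits
```

View pics/w1.png

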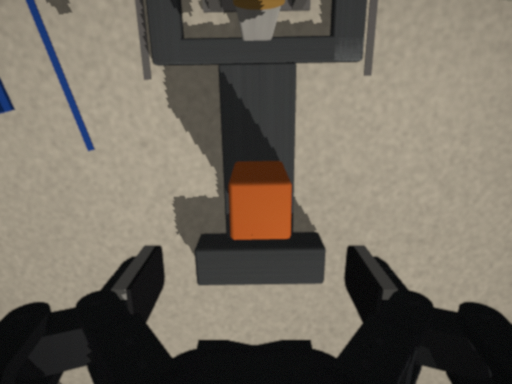

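```bash
cat >> h.py <<'E'
_cm=env.camera_model; _c={}
class _E:
    def __getattr__(s,n): return getattr(_env,n)
    def camera_model(s,n):
        if n not in _c: _c[n]=_cm(n)
        return _c[n]
_env=env; env=_E()
E
python3 - <<'E'
from h import *
o,p,d=cap("wrist")
h=cv2.cvtColor(p,cv2.COLOR_RGB2HSV).astype(int); v,u=np.nonzero((h[:,:,0]>3)&(h[:,:,0]<14)&(h[:,:,1]>190)&(d>0))
P=np.array([back("wrist",a,b,d[b,a],o) for a,b in zip(u,v)]); T=P[P[:,2]>72]
print(o["ee_pos"],len(T),T.min(0),T.max(0),T.mean(0),cv2.minAreaRect(T[:,:2].astype(np.float32)))
for k in [0,1]: print(rows([537,-293.5,36],-.164,0,o))
E
```

```text
[ 533.11952727 -299.27912996  121.49594846] 3648 [ 515.32032552 -316.80453788   72.05101689] [ 558.41770187 -273.24039354   81.90384044] [ 537.30632473 -293.55297204   79.68905155] ((536.921630859375, -295.08636474609375), (39.637916564941406, 39.159149169921875), 81.61856842041016)
(array([0.0083, 0.0036, 0.1068]), array([-0.001,  0.004, -0.01 ]))
(array([0.0083, 0.0036, 0.1068]), array([-0.001,  0.004, -0.01 ]))
```

```bash
python3 -m creep '0.0083 0.0036 0.03 -0.001 0.004 0 1;0.0083 0.0036 0.06 -0.001 0.004 0 1;0.0083 0.0036 0.09 -0.001 0.004 0 1;0.0083 0.0036 0.1068 -0.001 0.004 0 1;0.0083 0.0036 0.1068 -0.001 0.004 0 1;0.0083 0.0036 0.1068 -0.001 0.004 0 1;0.0083 0.0036 0.1068 -0.001 0.004 0 1'; python3 - <<'E'
from h import *
print(rows([537,-293.5,36],-.160))
E
```

```text
time_s: 4.0
ee_pos: [537.3, -293.6, 36.6]
orientation: [0.0, 0.765, 0.644, 0.0]
force: [-0.1, -0.4, -0.0]
finger_gap: 85.2
gripper_force: 0.0
(array([ 0.0001, -0.0004,  0.0008]), array([ 0.001,  0.   , -0.014]))
```

```bash
cat > lean.py <<'E'
from h import *
import json,sys
from scipy.optimize import least_squares
def box(q,c,h):
    d=np.abs(q-c)-h; return np.linalg.norm(np.maximum(d,0),axis=1)+np.minimum(d.max(1),0)
def cyl(q,x0,x1,r,z):
    d=np.c_[np.hypot(q[:,1],q[:,2]-z)-r,np.abs(q[:,0]-(x0+x1)/2)-(x1-x0)/2]
    return np.linalg.norm(np.maximum(d,0),axis=1)+np.minimum(d.max(1),0)
def frame(o):
    r,t=tool(o); yaw=np.arctan2(-r[0,0],r[1,0]); B=np.arcsin(np.clip(r[2,1]*-1,-1,1)); H=t+r@np.array([160,0,-79-OFF])
    return yaw,B,H
OFF=0.
def fit(o,cams,clouds,batt=True):
    yaw,B,H=frame(o); Rz=R.from_euler("z",yaw).as_matrix(); S=[]
    for c,d in zip(cams,clouds):
        X,_=cloud(c,d); Q=(X-H)@Rz
        k=(np.abs(Q[:,1])<31)&(np.hypot(Q[:,0],Q[:,2])<175)
        up=k&(Q[:,2]>98); lo=k&(Q[:,2]<-45)&(Q[:,2]>-100)&(np.abs(Q[:,1])<23)&(np.abs(Q[:,0])<32)
        S.append(Q[up]); 
        if batt and c=="scene": S.append(Q[lo])
    Q=np.vstack(S)
    def res(x):
        m=(Q-[x[1],0,x[2]])@R.from_euler("y",x[0]).as_matrix()
        s=np.minimum(box(m,[0,0,130],[25,30,25]),cyl(m,25,51,18,130))
        if batt: s=np.minimum(s,box(m,[0,0,-75],[19,25,25]))
        return np.r_[s/2,np.array([x[1]/2,x[2]/2])*15]
    best=min((np.abs(np.clip(res([a,0,0]),-5,5)).sum(),a) for a in np.arange(-.3,.31,.03))
    f=least_squares(res,[best[1],0,0],loss="soft_l1")
    return f.x,len(Q),np.median(np.abs(f.fun)*2),B,H
def measure(cams=("scene","top"),batt=True,save=None):
    o0=env.get_obs(); im=[env.capture(c) for c in cams]; o=env.get_obs()
    x,n,e,B,H=fit(o0,cams,[i[1] for i in im],batt); t=o0["time_s"]+.025*(len(cams)-1)
    if save: cv2.imwrite(save,im[0][0][:,:,::-1])
    print(f"t={t:.2f} L={x[0]:.4f} dx={x[1]:.1f} dz={x[2]:.1f} n={n} e={e:.2f} B={B:.4f} H={H.round(1)}")
    each=[fit(o0,[c],[i[1]],batt)[0][0].round(4) for c,i in zip(cams,im)]; print("each",each,"now",o["time_s"],"F",o["force"].round(1))
    return t,x[0],B,o
E
python3 -m creep '0 0 0 0 0 0 0;0 0 0 0 0 0 0;0 0 0 0 0 0 0;0 0 0 0 0 0 0;0 0 0 0 0 0 0;0 0 0 0 0 0 0;0 0 0 0 0 0 0'; python3 - <<'E'
from lean import *
measure(batt=False); measure(batt=True); print(rows([537,-293.5,36],-.160))
E
```

```text
time_s: 4.7
ee_pos: [537.1, -293.5, 36.1]
orientation: [0.0, 0.765, 0.644, 0.0]
force: [-1.5, -0.6, 7.7]
finger_gap: 39.4
gripper_force: 61.4
t=4.73 L=-0.0667 dx=0.0 dz=1.2 n=1399 e=1.41 B=-0.0005 H=[ 564.2 -135.8  115.1]
each [np.float64(-0.0601), np.float64(-0.087)] now 4.8 F [-1.7 -0.   7.9]
t=4.83 L=-0.0921 dx=0.2 dz=1.1 n=1607 e=1.41 B=-0.0004 H=[ 564.2 -135.8  115. ]
each [np.float64(-0.0903), np.float64(-0.0974)] now 4.9 F [-0.5  0.5  7.6]
(array([-0.0001, -0.0002,  0.0001]), array([ 0.001,  0.   , -0.013]))
```

```bash
python3 - <<'E'
from lean import *
o=env.get_obs(); yaw,B,H=frame(o); Rz=R.from_euler("z",yaw).as_matrix()
for c in("scene","top"):
    p,d=env.capture(c); X,_=cloud(c,d); Q=(X-H)@Rz; k=(np.abs(Q[:,1])<40)&(np.hypot(Q[:,0],Q[:,2])<190)&(Q[:,2]>85)
    q=Q[k]
    for z in range(85,180,10):
        s=q[(q[:,2]>=z)&(q[:,2]<z+10)]
        if len(s): print(c,z,len(s),"x",np.percentile(s[:,0],[0,5,25,50,75,95,100]).round(),"y",np.percentile(s[:,1],[0,5,95,100]).round())
    k=(np.abs(Q[:,1])<23)&(np.abs(Q[:,0])<50)&(Q[:,2]<-40)&(Q[:,2]>-100); s=Q[k]; print("bat x",np.percentile(s[:,0],[0,5,25,50,75,95,100]).round(),len(s))
E
```

```text
scene 85 12 x [-7. -6. -4. -2. -1.  0.  1.] y [-4. -3.  4.  4.]
scene 95 1 x [-4. -4. -4. -4. -4. -4. -4.] y [2. 2. 2. 2.]
scene 105 24 x [-29. -26.  -2.  13.  15.  18.  40.] y [-31.  -4.  28.  28.]
scene 115 55 x [-28. -21.  12.  16.  42.  44.  45.] y [-17. -12.  28.  29.]
scene 125 82 x [-31. -19.  13.  38.  42.  44.  46.] y [-31. -24.  28.  29.]
scene 135 97 x [-31. -13.  13.  27.  40.  43.  45.] y [-31. -27.  28.  28.]
scene 145 184 x [-37. -30.  -0.  12.  26.  40.  44.] y [-31. -27.  27.  29.]
scene 155 110 x [-23. -20. -10.  -3.   4.  11.  13.] y [-30. -26.  24.  27.]
bat x [-44. -37.  -0.  20.  32.  38.  43.] 400
top 105 5 x [-37. -33. -18. -16. -13.   0.   4.] y [ 5. 10. 29. 29.]
top 115 17 x [-38. -38. -37. -36. -21.   2.  12.] y [-17. -16.  29.  29.]
top 125 21 x [-38. -38. -32. -11.   8.  33.  35.] y [-20. -20.  29.  29.]
top 135 59 x [-39. -38. -31.  20.  29.  38.  40.] y [-23. -19.  29.  29.]
top 145 442 x [-39. -36. -28.  -8.  19.  35.  41.] y [-31. -27.  26.  29.]
top 155 292 x [-34. -28. -16.  -7.   3.  10.  34.] y [-30. -26.  25.  29.]
top 165 8 x [-21. -20. -18. -13. -11.  -6.  -6.] y [-6. -5.  3.  4.]
bat x [-45. -43. -37. -18.  -3.  32.  39.] 180
```

```bash
cat > step.py <<'E'
# python3 step.py Hx Hy Hz yaw rows [T0]  : measure, estimate, propose
from lean import *
import os
Hd=np.array([float(v) for v in sys.argv[1:4]]); yawd=float(sys.argv[4]); n=int(sys.argv[5]); T0=float(sys.argv[6]) if len(sys.argv)>6 else None
t,L,B,o=measure(); _,Bn,H=frame(o); tn=o["time_s"]; yaw=frame(o)[0]
log=json.load(open("log.json")) if os.path.exists("log.json") else []
log.append([t,L,B,tn,Bn]); json.dump([[float(v) for v in e] for e in log],open("log.json","w"))
s_,v_,d,a=L,0.,0.,3.29
bb=10.7
def plan(B):
    p=pose(yawd,B); return rows(Hd-p@np.array([160,0,-79-OFF]),yawd,B,o)
if T0 is not None:
    g=[e for e in log if e[0]>=T0]
    kt=[];kb=[]
    for i,e in enumerate(g):
        if i: kt.append(g[i-1][3]+.17); kb.append(e[2])
        kt.append(e[3]+.02); kb.append(e[4])
    ts=np.arange(g[0][0],tn+.08,.01); Bs=np.interp(ts,kt,kb)
    def sim(x):
        l,v=x[:2]; out=[]
        for b in Bs: 
            out.append((l,v)); v+=.01*(x[3]*l+bb*(b+x[2])-.33*v-.04*np.tanh(v/.01)); l+=.01*v
        return np.array(out)
    w=np.array([max(.15,.75**(len(g)-1-i)) for i in range(len(g))])
    f=least_squares(lambda x:np.r_[(np.interp([e[0] for e in g],ts,sim(x)[:,0])-[e[1] for e in g])/.006*w,x[1]/.3,x[2]/.012,(x[3]-3.29)/.7],[g[0][1],0,0,3.29])
    S=sim(f.x); s_,v_=S[-1]; d,a=f.x[2:]
    print("fit",f.x.round(4),"res",(np.interp([e[0] for e in g],ts,S[:,0])-[e[1] for e in g]).round(4)[-6:])
om=np.sqrt(a); om=om-.16; s=s_+v_/(om+.33)   # unstable mode with damping
k=bb/a; T=n*.1+.1; E=np.exp(om*T); Bc=-d-(s/k)*E/(E-1)
print(f"pred L={s_:.4f} v={v_:.4f} s={s:.4f} d={d:.4f} a={a:.2f} -> B={Bc:.4f} hinge {H.round(1)} to {Hd} yaw {yaw:.3f}")
for b in(Bc,0.): print(f"B={b:.3f}",*plan(b))
E
python3 -m creep '0 0 -0.005 0 0 0 0;0 0 -0.01 0 0 0 0;0 0 -0.015 0 0 0 0;0 0 -0.015 0 0 0 0;0 0 -0.015 0 0 0 0'; python3 step.py 564.2 -135.8 127 -0.154 4
```

```text
time_s: 5.5
ee_pos: [536.6, -293.3, 47.4]
orientation: [-0.0, 0.765, 0.644, -0.0]
force: [0.5, -0.2, -7.9]
finger_gap: 39.4
gripper_force: 61.3
t=5.53 L=-0.0674 dx=-0.8 dz=0.0 n=1671 e=1.37 B=0.0006 H=[ 563.8 -135.6  126.4]
each [np.float64(-0.0634), np.float64(-0.0856)] now 5.6 F [ 0.1  0.6 -7.9]
pred L=-0.0674 v=0.0000 s=-0.0674 d=0.0000 a=3.29 -> B=0.0369 hinge [ 563.8 -135.6  126.3] to [ 564.2 -135.8  127. ] yaw -0.170
B=0.037 [-0.0003  0.0003 -0.001 ] [ 0.046 -0.001 -0.021]
B=0.000 [-0.0002  0.0039 -0.0009] [-0.001 -0.    -0.021]
```

```bash
python3 -m creep '0 0 -0.001 0.05 0 0 0;0 0 -0.001 0.05 0 0 0;0 0 -0.001 0.05 0 0 0;0 0 -0.001 0.05 0 0 0'; python3 step.py 564.2 -135.8 127 -0.164 3 5.5
```

```text
time_s: 6.0
ee_pos: [536.5, -293.3, 48.1]
orientation: [-0.015, 0.765, 0.644, -0.013]
force: [0.2, -0.1, -8.2]
finger_gap: 39.1
gripper_force: 62.2
t=6.03 L=0.0518 dx=0.5 dz=-0.1 n=1797 e=1.43 B=0.0393 H=[ 566.7 -136.1  127.1]
each [np.float64(0.0583), np.float64(0.0404)] now 6.1 F [ 0.3 -0.9 -7.7]
fit [-6.7000e-02  2.4140e-01  1.0000e-03  3.2798e+00] res [ 0.0005 -0.0002]
pred L=0.1037 v=0.3855 s=0.2983 d=0.0010 a=3.28 -> B=-0.1902 hinge [ 566.7 -136.2  127.1] to [ 564.2 -135.8  127. ] yaw -0.171
B=-0.190 [ 0.      0.0206 -0.0024] [-0.293  0.    -0.008]
B=0.000 [-0.0001  0.002   0.0001] [-0.05  -0.    -0.008]
```

```bash
python3 -m creep '0 0.008 0 -0.085 0 0 0;0 0.008 0 -0.085 0 0 0;0 0.008 0 -0.085 0 0 0;0 0.008 0 -0.085 0 0 0'; python3 step.py 566 -135.8 127 -0.164 4
```

```text
time_s: 6.5
ee_pos: [543.0, -294.4, 48.1]
orientation: [0.01, 0.765, 0.644, 0.008]
force: [0.6, 0.0, -8.3]
finger_gap: 39.2
gripper_force: 62.9
t=6.53 L=-0.0443 dx=1.8 dz=-0.0 n=1735 e=1.41 B=-0.0259 H=[ 568.2 -136.3  127.1]
each [np.float64(-0.04), np.float64(-0.0478)] now 6.6 F [-0.8  0.3 -8.8]
pred L=-0.0443 v=0.0000 s=-0.0443 d=0.0000 a=3.29 -> B=0.0242 hinge [ 568.2 -136.3  127. ] to [ 566.  -135.8  127. ] yaw -0.170
B=0.024 [ 0.0001 -0.0065 -0.0003] [ 0.064 -0.    -0.008]
B=0.000 [ 0.0001 -0.0041 -0.0002] [ 0.033 -0.    -0.008]
```

```bash
python3 -m creep '0 -0.007 0 0.072 0 0 0;0 -0.007 0 0.072 0 0 0;0 -0.007 0 0.072 0 0 0'; python3 step.py 565 -135.8 127 -0.164 3 6.5
```

```text
time_s: 6.9
ee_pos: [537.8, -293.3, 47.6]
orientation: [-0.011, 0.765, 0.644, -0.009]
force: [0.0, 1.0, -8.0]
finger_gap: 39.4
gripper_force: 63.0
t=6.93 L=-0.0000 dx=-0.0 dz=0.0 n=1747 e=1.30 B=0.0285 H=[ 567.2 -136.   126.7]
each [np.float64(-0.0), np.float64(-0.0)] now 7.0 F [-0.1 -0.6 -7.9]
fit [-4.390e-02  1.609e-01  6.000e-04  3.285e+00] res [ 0.0004 -0.0002]
pred L=0.0214 v=0.1622 s=0.1032 d=0.0006 a=3.28 -> B=-0.0660 hinge [ 566.9 -136.1  126.7] to [ 565.  -135.8  127. ] yaw -0.170
B=-0.066 [ 0.      0.0082 -0.0008] [-0.121 -0.    -0.008]
B=0.000 [-0.      0.0017 -0.0004] [-0.037 -0.    -0.008]
```

```bash
sed -i 's/f=least_squares(res,\[best\[1\],0,0\],loss="soft_l1")/f=least_squares(lambda y:res(y-1),[best[1]+1,1,1],loss="soft_l1",diff_step=1e-4); f.x=f.x-1/' lean.py; python3 -m creep '0 0.007 0 -0.1 0 0 0;0 0.007 0 -0.1 0 0 0;0 0.007 0 -0.1 0 0 0'; python3 step.py 565 -135.8 127 -0.164 3 6.5
```

```text
time_s: 7.3
ee_pos: [542.6, -294.5, 47.9]
orientation: [0.018, 0.765, 0.644, 0.015]
force: [0.9, -0.1, -6.0]
finger_gap: 39.2
gripper_force: 63.5
t=7.33 L=0.0609 dx=0.0 dz=-0.1 n=1779 e=1.38 B=-0.0474 H=[ 566.1 -136.2  126.8]
each [np.float64(0.0645), np.float64(0.0554)] now 7.4 F [-0.3  0.8 -8.5]
fit [-0.0449  0.1617  0.0035  3.2893] res [-0.0006  0.0016 -0.0004]
pred L=0.0710 v=0.0488 s=0.0956 d=0.0035 a=3.29 -> B=-0.0643 hinge [ 566.6 -136.1  126.7] to [ 565.  -135.8  127. ] yaw -0.171
B=-0.064 [ 0.0001  0.0009 -0.0004] [-0.021  0.    -0.008]
B=0.000 [ 0.     -0.0054 -0.0005] [ 0.061 -0.    -0.008]
```

```bash
python3 -m creep '0 0.001 0 -0.02 0 0 0;0 0.001 0 -0.02 0 0 0;0 0.001 0 -0.02 0 0 0'; python3 step.py 565 -135.8 127 -0.164 3 6.9
```

```text
time_s: 7.7
ee_pos: [543.8, -294.5, 47.7]
orientation: [0.025, 0.764, 0.644, 0.021]
force: [-0.4, 0.2, -7.5]
finger_gap: 39.6
gripper_force: 63.6
t=7.73 L=0.0291 dx=0.2 dz=-0.1 n=1781 e=1.54 B=-0.0643 H=[ 565.9 -135.9  126.5]
each [np.float64(0.0373), np.float64(0.0134)] now 7.8 F [-0.4 -0.5 -8.2]
fit [ 0.0047  0.1401 -0.01    3.1341] res [ 0.0047 -0.007   0.0017]
pred L=-0.0015 v=-0.2607 s=-0.1359 d=-0.0100 a=3.13 -> B=0.0938 hinge [ 566.  -135.9  126.6] to [ 565.  -135.8  127. ] yaw -0.170
B=0.094 [-0.0001 -0.0155 -0.0018] [ 0.202 -0.    -0.008]
B=0.000 [-0.     -0.0063 -0.0008] [ 0.082 -0.    -0.008]
```

```bash
python3 - <<'E'
s=open("step.py").read()
s=s.replace("log.append([t,L,B,tn,Bn])","log.append([t,L,B,tn,Bn]+([float(v) for v in sys.argv[7:9]] if len(sys.argv)>8 else [0,0]))")
s=s.replace("""        if i: kt.append(g[i-1][3]+.17); kb.append(e[2])
        kt.append(e[3]+.02); kb.append(e[4])""","""        if i:
            tp=g[i-1][3]; pr=e[6] if len(e)>6 else 0
            if pr: kt+=[tp+.13,tp+.03+.1*pr]; kb+=[e[5]]*2
            kt.append(tp+.13+.1*pr); kb.append(e[2])
        kt.append(max(e[3]+.03,kt[-1]+.001 if kt else 0)); kb.append(e[4])""")
s=s.replace('for b in(Bc,0.): print','P=-d-s/k/(1-np.exp(-om*.3)); print("3-row pulse B then -d:")\nfor b in(P,-d,0.): print')
open("step.py","w").write(s)
E
python3 -m creep '0 -0.0163 0 0.21 0 0 0;0 -0.0163 0 0.21 0 0 0;0 -0.0163 0 0.21 0 0 0;0 -0.0068 0 0.088 0 0 0;0 -0.0068 0 0.088 0 0 0'; python3 step.py 565 -135.8 127 -0.164 5 7.3 0.1 3
```

```text
time_s: 8.3
ee_pos: [537.7, -294.0, 47.5]
orientation: [-0.0, 0.765, 0.644, -0.0]
force: [-1.3, -0.6, -7.4]
finger_gap: 39.1
gripper_force: 64.1
t=8.33 L=-0.0142 dx=-0.0 dz=0.1 n=1732 e=1.35 B=0.0003 H=[ 565.  -136.3  126.5]
each [np.float64(-0.0113), np.float64(-0.0197)] now 8.4 F [-0.2 -0.3 -8. ]
fit [ 6.0400e-02 -9.6000e-03  1.3000e-03  3.2962e+00] res [-0.0005  0.0006 -0.0001]
pred L=-0.0055 v=0.0564 s=0.0229 d=0.0013 a=3.30 -> B=-0.0125 hinge [ 565.6 -136.3  126.7] to [ 565.  -135.8  127. ] yaw -0.171
3-row pulse B then -d:
B=-0.019 [ 0.0005  0.0029 -0.0004] [-0.031  0.    -0.009]
B=-0.001 [ 0.0005  0.0012 -0.0004] [-0.008  0.    -0.009]
B=0.000 [ 0.0005  0.001  -0.0004] [-0.006  0.    -0.009]
```

```bash
python3 -m creep '0 0.0029 -0.015 -0.031 0 0 0;0 0.0029 -0.034 -0.031 0 0 0;0 0.0029 -0.053 -0.031 0 0 0;0 0.0012 -0.072 -0.008 0 0 0;0 0.0012 -0.09 -0.008 0 0 0'; python3 step.py 565 -90 200 -0.12 5 7.7 -0.019 3
```

```text
time_s: 8.9
ee_pos: [540.3, -293.9, 121.5]
orientation: [0.001, 0.765, 0.644, 0.001]
force: [-0.2, -0.1, -8.5]
finger_gap: 39.4
gripper_force: 63.6
t=8.93 L=0.0195 dx=-0.8 dz=-2.4 n=1765 e=1.62 B=-0.0027 H=[ 567.2 -136.1  200.5]
each [np.float64(0.0222), np.float64(0.0054)] now 9.0 F [ 1.   0.5 -8. ]
fit [ 0.0277 -0.1616  0.0047  3.2762] res [-0.0014  0.0021 -0.0004]
pred L=0.0236 v=0.0310 s=0.0393 d=0.0047 a=3.28 -> B=-0.0239 hinge [ 567.7 -136.5  200.9] to [565. -90. 200.] yaw -0.171
3-row pulse B then -d:
B=-0.036 [ 0.0572 -0.0002  0.0012] [-0.038  0.002 -0.064]
B=-0.005 [ 0.0571 -0.0032  0.0013] [ 0.001  0.001 -0.064]
B=0.000 [ 0.057  -0.0037  0.0013] [ 0.007  0.001 -0.064]
```

```bash
python3 -m creep '0.006 0.001 0 -0.038 0 -0.012 0;0.018 0.001 0.001 -0.038 0 -0.025 0;0.032 0 0.001 -0.038 0.001 -0.038 0;0.046 -0.003 0.001 0.001 0.001 -0.051 0;0.058 -0.003 0.001 0.001 0.001 -0.064 0'; python3 step.py 563 15 202 -0.08 5 8.3 -0.036 3
```

```text
time_s: 9.5
ee_pos: [545.8, -245.9, 118.3]
orientation: [-0.001, 0.748, 0.664, 0.001]
force: [-0.4, 0.7, -8.1]
finger_gap: 39.4
gripper_force: 63.6
t=9.53 L=0.0348 dx=-1.0 dz=-5.6 n=1667 e=1.65 B=-0.0000 H=[564.6 -87.2 197.6]
each [np.float64(0.038), np.float64(0.015)] now 9.6 F [ 0.1  0.8 -8.1]
fit [-0.0151  0.0817  0.007   3.3344] res [-0.0009  0.0024 -0.0005]
pred L=0.0376 v=0.0320 s=0.0537 d=0.0070 a=3.33 -> B=-0.0335 hinge [564.5 -86.6 197.7] to [563.  15. 202.] yaw -0.117
3-row pulse B then -d:
B=-0.050 [ 0.1261 -0.0046 -0.0057] [-0.061 -0.001 -0.047]
B=-0.007 [ 0.1259 -0.0088 -0.0055] [-0.007 -0.002 -0.047]
B=0.000 [ 0.1259 -0.0095 -0.0055] [ 0.002 -0.002 -0.047]
```

```bash
python3 -m creep '0.02 0.002 -0.001 -0.061 0 -0.01 0;0.045 0.001 -0.002 -0.061 0 -0.02 0;0.071 0 -0.003 -0.061 -0.001 -0.03 0;0.099 -0.007 -0.004 -0.008 -0.001 -0.04 0;0.126 -0.009 -0.005 -0.008 -0.002 -0.047 0'; python3 step.py 562 120 206 -0.045 5 8.9 -0.05 3
```

```text
time_s: 10.1
ee_pos: [550.3, -146.0, 122.6]
orientation: [0.003, 0.736, 0.677, 0.002]
force: [1.1, -0.4, -7.4]
finger_gap: 39.4
gripper_force: 63.7
t=10.12 L=0.0305 dx=-1.1 dz=-5.2 n=1652 e=1.67 B=-0.0066 H=[563.   13.5 201.5]
each [np.float64(0.0332), np.float64(0.0083)] now 10.2 F [-1.  -1.3 -9.1]
fit [0.0191 0.0599 0.0061 3.363 ] res [-0.0004  0.002  -0.0005]
pred L=0.0262 v=-0.0169 s=0.0178 d=0.0061 a=3.36 -> B=-0.0150 hinge [562.8  16.1 201.9] to [562. 120. 206.] yaw -0.079
3-row pulse B then -d:
B=-0.020 [ 0.1295 -0.0032 -0.0052] [-0.015 -0.    -0.044]
B=-0.006 [ 0.1295 -0.0046 -0.0052] [ 0.003 -0.    -0.044]
B=0.000 [ 0.1295 -0.0052 -0.0052] [ 0.01  -0.001 -0.044]
```

```bash
python3 -m creep '0.026 -0.001 -0.001 -0.015 0 -0.01 0;0.052 -0.001 -0.002 -0.015 0 -0.018 0;0.078 -0.002 -0.003 -0.015 0 -0.027 0;0.104 -0.004 -0.004 0.003 0 -0.036 0;0.129 -0.005 -0.005 0.003 0 -0.044 0'; python3 step.py 561 225 206 -0.015 5 9.5 -0.02 3
```

```text
time_s: 10.7
ee_pos: [554.8, -43.3, 126.5]
orientation: [0.002, 0.724, 0.69, 0.001]
force: [-0.2, 0.6, -7.2]
finger_gap: 39.5
gripper_force: 63.7
t=10.72 L=0.0091 dx=-1.0 dz=-5.0 n=1720 e=1.68 B=-0.0050 H=[562.3 116.7 205.3]
each [np.float64(0.0125), np.float64(-0.0102)] now 10.8 F [-0.7  0.4 -8.4]
fit [3.450e-02 3.560e-02 2.500e-03 3.315e+00] res [-0.0002  0.0007 -0.0001]
pred L=0.0037 v=-0.0323 s=-0.0125 d=0.0025 a=3.32 -> B=0.0037 hinge [561.9 119.  205.8] to [561. 225. 206.] yaw -0.046
3-row pulse B then -d:
B=0.007 [ 0.1323 -0.0023 -0.0003] [ 0.017 -0.001 -0.039]
B=-0.002 [ 0.1324 -0.0013 -0.0003] [ 0.004 -0.    -0.039]
B=0.000 [ 0.1324 -0.0016 -0.0003] [ 0.007 -0.    -0.039]
```

```bash
python3 -m creep '0.027 -0.002 0 0.017 0 -0.008 0;0.054 -0.002 0 0.017 0 -0.016 0;0.08 -0.002 0 0.017 0 -0.024 0;0.107 -0.001 0 0.004 0 -0.032 0;0.132 -0.001 0 0.004 0 -0.039 0'; python3 step.py 560.5 320 206 -0.015 5 9.5 0.007 3
```

```text
time_s: 11.3
ee_pos: [559.1, 62.0, 126.3]
orientation: [0.001, 0.714, 0.701, 0.0]
force: [1.4, 0.1, -8.9]
finger_gap: 39.2
gripper_force: 63.7
t=11.33 L=0.0135 dx=-1.2 dz=-4.8 n=1788 e=1.84 B=-0.0023 H=[561.9 222.1 205.1]
each [np.float64(0.0147), np.float64(-0.0078)] now 11.4 F [ 0.4 -0.9 -7.8]
fit [0.035  0.0254 0.0044 3.3066] res [ 0.0002 -0.001   0.0018 -0.0004]
pred L=0.0171 v=0.0290 s=0.0317 d=0.0044 a=3.31 -> B=-0.0200 hinge [561.4 224.3 205.5] to [560.5 320.  206. ] yaw -0.015
3-row pulse B then -d:
B=-0.029 [ 0.1196 -0.0002 -0.0007] [-0.034 -0.    -0.   ]
B=-0.004 [ 0.1196 -0.0027 -0.0007] [-0.003 -0.    -0.   ]
B=0.000 [ 0.1196 -0.0031 -0.0007] [ 0.003 -0.    -0.   ]
```

```bash
python3 -m creep '0.027 0 0 -0.034 0 0 0;0.052 0 0 -0.034 0 0 0;0.078 0 0 -0.034 0 0 0;0.104 -0.002 0 -0.003 0 0 0;0.12 -0.002 0 -0.003 0 0 0'; python3 step.py 560.5 334 206 -0.015 5 10.1 -0.029 3
```

```text
time_s: 11.9
ee_pos: [559.5, 158.5, 126.2]
orientation: [0.002, 0.714, 0.701, 0.001]
force: [-0.3, -0.3, -8.2]
finger_gap: 39.2
gripper_force: 63.7
t=11.93 L=0.0047 dx=-1.2 dz=-5.1 n=1890 e=1.84 B=-0.0039 H=[562.1 318.5 205. ]
each [np.float64(0.006), np.float64(-0.0136)] now 12.0 F [-0.2 -0.2 -8.1]
fit [ 2.9000e-02 -3.0900e-02  2.7000e-03  3.3024e+00] res [-0.0015  0.0033 -0.0013  0.0001]
pred L=0.0001 v=-0.0292 s=-0.0146 d=0.0027 a=3.30 -> B=0.0044 hinge [561.6 319.1 205.1] to [560.5 334.  206. ] yaw -0.017
3-row pulse B then -d:
B=0.009 [ 0.0186 -0.0027 -0.0011] [ 0.017  0.    -0.002]
B=-0.003 [ 0.0186 -0.0015 -0.0011] [ 0.003  0.    -0.002]
B=0.000 [ 0.0186 -0.0018 -0.0011] [ 0.006  0.    -0.002]
```

```bash
python3 -m creep '0.007 -0.0027 -0.001 0.017 0 0 0;0.013 -0.0027 -0.001 0.017 0 0 0;0.018 -0.0027 -0.001 0.017 0 0 0;0.018 -0.0015 -0.001 0.003 0 0 0;0.018 -0.0015 -0.001 0.003 0 0 0;0.018 -0.0015 -0.001 0.003 0 0 0'; python3 step.py 561 334 206 -0.015 6 10.1 0.009 3
```

```text
time_s: 12.6
ee_pos: [558.3, 172.1, 127.1]
orientation: [0.001, 0.714, 0.701, 0.0]
force: [0.2, 0.2, -7.5]
finger_gap: 39.5
gripper_force: 63.7
t=12.62 L=0.0082 dx=-1.4 dz=-5.4 n=1922 e=1.79 B=-0.0019 H=[561.  332.1 205.9]
each [np.float64(0.0104), np.float64(-0.0108)] now 12.7 F [ 0.1  0.2 -7.7]
fit [ 0.0294 -0.0365  0.0036  3.297 ] res [-0.0011  0.0021 -0.002   0.0016 -0.0003]
pred L=0.0107 v=0.0191 s=0.0203 d=0.0036 a=3.30 -> B=-0.0127 hinge [561.1 332.2 205.9] to [561. 334. 206.] yaw -0.018
3-row pulse B then -d:
B=-0.020 [0.0023 0.0023 0.0001] [-0.023  0.002 -0.004]
B=-0.004 [0.0023 0.0007 0.0001] [-0.002  0.002 -0.004]
B=0.000 [0.0023 0.0003 0.0001] [ 0.002  0.002 -0.004]
```

```bash
python3 -m creep '0.002 0.002 0 -0.023 0 -0.004 0;0.002 0.002 0 -0.023 0 -0.004 0;0.002 0.002 0 -0.023 0 -0.004 0;0.002 0.0007 0 -0.002 0 -0.004 0;0.002 0.0007 0 -0.002 0 -0.004 0;0.002 0.0007 0 -0.002 0 -0.004 0'; python3 step.py 561 334 206 -0.015 6 10.7 -0.02 3
```

```text
time_s: 13.3
ee_pos: [559.0, 173.9, 127.0]
orientation: [0.002, 0.712, 0.702, 0.001]
force: [-0.7, -0.3, -8.5]
finger_gap: 39.7
gripper_force: 63.7
t=13.33 L=-0.0021 dx=-1.4 dz=-5.2 n=1943 e=1.81 B=-0.0032 H=[561.2 334.  205.8]
each [np.float64(-0.0007), np.float64(-0.0183)] now 13.4 F [-0.4  0.1 -8.1]
fit [ 8.6000e-03 -1.1000e-02  2.4000e-03  3.3008e+00] res [-0.0005 -0.0002  0.0032 -0.0018  0.0003]
pred L=-0.0047 v=-0.0175 s=-0.0136 d=0.0024 a=3.30 -> B=0.0037 hinge [561.  334.  205.8] to [561. 334. 206.] yaw -0.015
3-row pulse B then -d:
B=0.008 [ 0.0001 -0.0012  0.    ] [ 0.015  0.001 -0.   ]
B=-0.002 [ 0.0001 -0.0001  0.    ] [ 0.001  0.001 -0.   ]
B=0.000 [ 0.0001 -0.0004  0.    ] [ 0.004  0.001 -0.   ]
```

```bash
python3 -m creep '0 -0.0012 0 0.015 0 0 0;0 -0.0012 0 0.015 0 0 0;0 -0.0012 0 0.015 0 0 0;0 -0.0001 0 0.001 0 0 0;0 -0.0001 0 0.001 0 0 0;0 -0.0001 0 0.001 0 0 0;0 -0.0001 0 0.001 0 0 0'; python3 step.py 561 334 206 -0.015 6 11.3 0.008 3
```

```text
time_s: 14.1
ee_pos: [558.8, 174.0, 127.1]
orientation: [0.001, 0.712, 0.702, 0.001]
force: [-0.7, 0.8, -7.9]
finger_gap: 39.5
gripper_force: 63.7
t=14.12 L=0.0119 dx=-1.2 dz=-5.3 n=1925 e=1.79 B=-0.0026 H=[561.  334.1 205.9]
each [np.float64(0.0134), np.float64(-0.0063)] now 14.2 F [-0.2  0.1 -7. ]
fit [0.0136 0.0106 0.0039 3.2904] res [ 0.0002  0.0006 -0.0033  0.0031 -0.0005]
pred L=0.0150 v=0.0244 s=0.0273 d=0.0039 a=3.29 -> B=-0.0162 hinge [561.  334.1 205.9] to [561. 334. 206.] yaw -0.015
3-row pulse B then -d:
B=-0.025 [0.     0.0023 0.0001] [-0.029  0.001  0.   ]
B=-0.004 [0.     0.0001 0.0001] [-0.002  0.001  0.   ]
B=0.000 [ 0.     -0.0002  0.0001] [0.003 0.001 0.   ]
```

```bash
python3 -m creep '0 0.0023 0 -0.028 0 0 0;0 0.0023 0 -0.028 0 0 0;0 0.0023 0 -0.028 0 0 0;0 0.0001 0 -0.001 0 0 0;0 0.0001 0 -0.001 0 0 0;0 0.0001 0 -0.001 0 0 0;0 0.0001 0 -0.001 0 0 0'; python3 step.py 561 334 206 -0.015 6 11.9 -0.025 3
```

```text
time_s: 14.9
ee_pos: [558.9, 173.9, 127.0]
orientation: [0.002, 0.712, 0.702, 0.001]
force: [-0.8, -0.2, -8.6]
finger_gap: 39.4
gripper_force: 63.7
t=14.93 L=0.0008 dx=-1.4 dz=-5.2 n=1929 e=1.87 B=-0.0032 H=[561.  334.  205.8]
each [np.float64(0.0036), np.float64(-0.0157)] now 15.0 F [-0.5 -0.3 -7.8]
fit [ 4.7000e-03 -2.4000e-02  3.0000e-03  3.2864e+00] res [-0.0001 -0.0016  0.0043 -0.0018  0.0002]
pred L=-0.0008 v=-0.0097 s=-0.0057 d=0.0030 a=3.29 -> B=-0.0005 hinge [561.  334.  205.9] to [561. 334. 206.] yaw -0.015
3-row pulse B then -d:
B=0.001 [ 0.0001 -0.0005  0.0001] [ 0.006  0.001 -0.   ]
B=-0.003 [ 0.0001 -0.      0.0001] [ 0.     0.001 -0.   ]
B=0.000 [ 0.0001 -0.0003  0.0001] [ 0.004  0.001 -0.   ]
```

```bash
sed -i 's/    if save:/    [np.savez("pics\/last_"+c,p=i[0],d=i[1]) for c,i in zip(cams,im)]\n    if save:/' lean.py; python3 -m creep '0 -0.0005 0 0.006 0 0 0;0 -0.0005 0 0.006 0 0 0;0 -0.0005 0 0.006 0 0 0;0 0 0 0 0 0 0;0 0 0 0 0 0 0;0 0 0 0 0 0 0;0 0 0 0 0 0 0'; python3 step.py 561 334 206 -0.015 6 11.9 0.001 3; python3 - <<'E'
from h import *
H=np.array([561,334,206.])
for c in("scene","top"):
    f=np.load(f"pics/last_{c}.npz"); X,col=cloud(c,f["d"],f["p"]); hsv=cv2.cvtColor(col[None],cv2.COLOR_RGB2HSV)[0].astype(int)
    n=(np.abs(X[:,:2]-H[:2])<110).all(1); g=n&(hsv[:,0]>45)&(hsv[:,0]<80)&(hsv[:,1]>100)
    hi=X[g&(X[:,2]>10)]; print(c,"guides",len(hi),np.percentile(hi,[1,99],axis=0).round())
    cm=X[n&(X[:,2]>305)]; print("cam",np.percentile(cm,[1,99],axis=0).round())
    fr=X[n&(X[:,2]>75)&(X[:,2]<112)&~g]; print("frame",len(fr),np.percentile(fr,[0.5,99.5],axis=0).round())
E
```

```text
time_s: 15.7
ee_pos: [558.9, 174.0, 127.1]
orientation: [0.002, 0.712, 0.702, 0.001]
force: [0.6, 0.2, -8.6]
finger_gap: 39.5
gripper_force: 63.7
t=15.72 L=0.0073 dx=-1.3 dz=-5.2 n=1933 e=1.80 B=-0.0034 H=[561.  334.1 205.9]
each [np.float64(0.009), np.float64(-0.0097)] now 15.8 F [ 0.8 -0.4 -8.2]
fit [ 0.0049 -0.0298  0.0037  3.2902] res [ 0.0001 -0.0032  0.0028 -0.0024  0.0025 -0.0006]
pred L=0.0078 v=0.0073 s=0.0115 d=0.0037 a=3.29 -> B=-0.0089 hinge [561.  334.1 205.9] to [561. 334. 206.] yaw -0.015
3-row pulse B then -d:
B=-0.013 [0.     0.0009 0.0001] [-0.012  0.001  0.   ]
B=-0.004 [0.     0.     0.0001] [-0.     0.001  0.   ]
B=0.000 [ 0.     -0.0004  0.0001] [0.004 0.001 0.   ]
scene guides 331 [[523. 305.  12.]
 [602. 360. 280.]]
cam [[541. 225. 310.]
 [615. 367. 505.]]
frame 929 [[482. 225.  84.]
 [643. 393. 112.]]
top guides 195 [[518. 302.  10.]
 [598. 363. 362.]]
cam [[528. 225. 311.]
 [611. 369. 507.]]
frame 723 [[480. 267.  85.]
 [640. 396. 109.]]
```

```bash
python3 -m creep '0.001 0.0008 0 -0.012 0 0 0;0.002 0.0008 0 -0.012 0 0 0;0.0025 0.0008 0 -0.012 0 0 0;0.0025 0 0 0 0 0 0;0.0025 0 0 0 0 0 0;0.0025 0 0 0 0 0 0;0.0025 0 0 0 0 0 0;0.0025 0 0 0 0 0 0'; python3 step.py 561 336 206 -0.015 6 12.6 -0.013 3
```

```text
time_s: 16.6
ee_pos: [558.9, 175.9, 127.1]
orientation: [0.002, 0.712, 0.702, 0.001]
force: [0.0, 0.1, -8.6]
finger_gap: 39.4
gripper_force: 63.7
t=16.62 L=-0.0002 dx=-1.3 dz=-5.3 n=1938 e=1.85 B=-0.0034 H=[561.  336.  205.9]
each [np.float64(0.0012), np.float64(-0.0159)] now 16.7 F [-0.2 -0.3 -7.8]
fit [7.4000e-03 1.3100e-02 3.1000e-03 3.2958e+00] res [-0.0008  0.0045 -0.0011  0.0028 -0.0022  0.0004]
pred L=-0.0001 v=-0.0017 s=-0.0010 d=0.0031 a=3.30 -> B=-0.0027 hinge [561.  336.  205.9] to [561. 336. 206.] yaw -0.015
3-row pulse B then -d:
B=-0.002 [ 0.0001 -0.0001  0.0001] [ 0.001  0.001 -0.   ]
B=-0.003 [ 0.0001 -0.      0.0001] [ 0.     0.001 -0.   ]
B=0.000 [ 0.0001 -0.0003  0.0001] [ 0.004  0.001 -0.   ]
```

```bash
python3 -m creep '0 0 0 0 0 0 0;0 0 0 0 0 0 0;0 0 0 0 0 0 0;0 0 0 0 0 0 0;0 0 0 0 0 0 0;0 0 0 0 0 0 0'; python3 step.py 561 336 156 -0.015 5 13.3 -0.003 3
```

```text
time_s: 17.3
ee_pos: [558.9, 176.0, 127.1]
orientation: [0.002, 0.712, 0.702, 0.001]
force: [0.1, -1.1, -7.2]
finger_gap: 39.4
gripper_force: 63.7
t=17.32 L=-0.0012 dx=-1.3 dz=-5.2 n=1944 e=1.77 B=-0.0034 H=[561.  336.  205.9]
each [np.float64(0.0005), np.float64(-0.0191)] now 17.4 F [-0.2 -0.2 -7.6]
fit [-1.9000e-03  7.8000e-03  2.8000e-03  3.2943e+00] res [ 0.0002 -0.0008  0.0036 -0.0016  0.0004 -0.0001]
pred L=-0.0016 v=-0.0022 s=-0.0027 d=0.0028 a=3.29 -> B=-0.0015 hinge [561.  336.1 205.9] to [561. 336. 156.] yaw -0.015
3-row pulse B then -d:
B=-0.001 [ 0.0001 -0.0005  0.0626] [0.003 0.001 0.   ]
B=-0.003 [ 0.0001 -0.0003  0.0626] [0.001 0.001 0.   ]
B=0.000 [ 0.0001 -0.0006  0.0626] [0.004 0.001 0.   ]
```

Balanced and the hold is complete. I lower 60 mm, so the battery enters the guides.

```bash
python3 -m creep '0 0 0.012 0.003 0 0 0;0 0 0.03 0.003 0 0 0;0 0 0.048 0.003 0 0 0;0 0 0.064 0.001 0 0 0;0 0 0.076 0.001 0 0 0;0 0 0.08 0.001 0 0 0'; python3 step.py 561 336 116 -0.015 5 14.1 -0.001 3
```

```text
time_s: 18.0
ee_pos: [558.5, 175.8, 61.5]
orientation: [0.001, 0.712, 0.702, -0.0]
force: [-0.6, -0.2, -7.9]
finger_gap: 39.5
gripper_force: 63.7
t=18.02 L=0.0056 dx=-1.3 dz=-6.5 n=1670 e=1.94 B=-0.0009 H=[560.8 335.9 140.3]
each [np.float64(0.0064), np.float64(-0.0126)] now 18.1 F [-0.4  0.4 -6.9]
fit [0.0119 0.0101 0.0038 3.2909] res [-0.      0.0015 -0.0032  0.0006  0.0023 -0.0007]
pred L=0.0064 v=0.0105 s=0.0117 d=0.0038 a=3.29 -> B=-0.0095 hinge [561.2 336.  141.4] to [561. 336. 116.] yaw -0.015
3-row pulse B then -d:
B=-0.013 [0.0002 0.0008 0.032 ] [-0.014  0.002  0.   ]
B=-0.004 [ 0.0002 -0.0001  0.032 ] [-0.002  0.002  0.   ]
B=0.000 [ 0.0002 -0.0005  0.032 ] [0.002 0.002 0.   ]
```

```bash
python3 -m creep '0 0.0008 0.006 -0.014 0 0 0;0 0.0008 0.012 -0.014 0 0 0;0 0.0008 0.017 -0.014 0 0 0;0 -0.0003 0.021 0 0 0 0;0 -0.0003 0.024 0 0 0 0;0 -0.0003 0.027 0 0 0 0;0 -0.0003 0.029 0 0 0 0;0 -0.0003 0.031 0 0 0 0'; python3 step.py 561 336 115 -0.015 5
```

```text
time_s: 18.9
ee_pos: [559.1, 175.8, 38.3]
orientation: [0.001, 0.712, 0.702, 0.001]
force: [0.7, -3.4, -1.8]
finger_gap: 39.4
gripper_force: 64.6
t=18.92 L=-0.0101 dx=0.1 dz=0.1 n=1668 e=1.20 B=-0.0030 H=[561.3 335.8 117.2]
each [np.float64(-0.0075), np.float64(-0.0167)] now 19.0 F [ 0.8 -3.9 -2.3]
pred L=-0.0101 v=0.0000 s=-0.0101 d=0.0000 a=3.29 -> B=0.0049 hinge [561.3 335.9 117. ] to [561. 336. 115.] yaw -0.015
3-row pulse B then -d:
B=0.008 [ 0.0003 -0.0014  0.0027] [ 0.014  0.001 -0.   ]
B=-0.000 [ 0.0003 -0.0006  0.0028] [ 0.004  0.001 -0.   ]
B=0.000 [ 0.0003 -0.0006  0.0028] [ 0.004  0.001 -0.   ]
```

```bash
python3 -m creep '0 -0.0003 0.001 0.002 0 0 0;0 -0.0006 0.002 0.004 0 0 0;0 -0.0006 0.003 0.004 0 0 0;0 -0.0006 0.003 0.004 0 0 0;0 -0.0006 0.003 0.004 0 0 0'; python3 step.py 561 336 115 -0.015 5
```

```text
time_s: 19.5
ee_pos: [558.5, 176.0, 36.2]
orientation: [0.0, 0.712, 0.702, -0.0]
force: [-2.8, -4.3, 5.0]
finger_gap: 39.3
gripper_force: 65.1
t=19.52 L=-0.0062 dx=0.2 dz=1.8 n=1530 e=1.36 B=0.0003 H=[560.9 336.  115. ]
each [np.float64(-0.0025), np.float64(-0.0094)] now 19.6 F [-2.4 -5.   5.9]
pred L=-0.0062 v=0.0000 s=-0.0062 d=0.0000 a=3.29 -> B=0.0030 hinge [560.9 336.  115. ] to [561. 336. 115.] yaw -0.015
3-row pulse B then -d:
B=0.005 [ 0.0001 -0.0004  0.0002] [ 0.006  0.001 -0.   ]
B=-0.000 [0.0001 0.0001 0.0002] [-0.     0.001 -0.   ]
B=0.000 [0.0001 0.0001 0.0002] [-0.     0.001 -0.   ]
```

```bash
python3 -m creep '0 0 0 0 0 0 0.55;0 0 0 0 0 0 0.7;0 0 0 0 0 0 1;0 0 0 0 0 0 1;0 0 0 0 0 0 1;0 0 -0.01 0 0 0 1;0 0 -0.03 0 0 0 1;0 0 -0.06 0 0 0 1;0 0 -0.1 0 0 0 1;0 0 -0.14 0 0 0 1'; python3 -m creep '-0.06 0 -0.06 0 0 0 1;-0.12 0 -0.06 0 0 0 1;-0.12 0 -0.06 0 0 0 1;-0.12 0 -0.06 0 0 0 1;-0.12 0 -0.06 0 0 0 1;-0.12 0 -0.06 0 0 0 1;-0.12 0 -0.06 0 0 0 1;-0.12 0 -0.06 0 0 0 1'; python3 - <<'E'
from lean import *
import lean
H=np.array([561,334,115.]); cl=[]
for c in("scene","top"):
    p,d=env.capture(c); cl.append(d); cv2.imwrite(f"pics/end_{c}.png",cv2.resize(p[120:290,60:420,::-1] if c=="scene" else p[100:270,60:320,::-1],None,fx=2,fy=2))
    X,col=cloud(c,d,p); hsv=cv2.cvtColor(col[None],cv2.COLOR_RGB2HSV)[0].astype(int); n=(np.abs(X[:,:2]-H[:2])<110).all(1)
    g=n&(hsv[:,0]>45)&(hsv[:,0]<80)&(hsv[:,1]>100)
    hi=X[g&(X[:,2]>10)&(X[:,2]<75)]; print(c,"guides",np.percentile(hi,[1,99],axis=0).round())
    fr=X[n&(X[:,2]>7)&(X[:,2]<25)&~g]; print("frame",len(fr),np.percentile(fr,[0.5,99.5],axis=0).round())
lean.frame=lambda o:(-.015,0,H)
print(fit(env.get_obs(),("scene","top"),cl,False))
E
```

```text
time_s: 20.6
ee_pos: [558.4, 176.1, 150.3]
orientation: [0.0, 0.712, 0.702, -0.0]
force: [-0.4, -0.8, 0.5]
finger_gap: 85.1
gripper_force: 0.0
time_s: 21.4
ee_pos: [557.0, 80.9, 195.8]
orientation: [-0.0, 0.712, 0.702, -0.001]
force: [-0.2, 0.1, 0.1]
finger_gap: 85.4
gripper_force: 0.0
scene guides [[524. 305.  11.]
 [603. 359.  64.]]
frame 755 [[483. 225.   7.]
 [642. 397.  23.]]
top guides [[519. 305.  13.]
 [600. 361.  66.]]
frame 1426 [[475. 226.   7.]
 [639. 400.  20.]]
(array([1.11131181e-03, 1.02209256e-01, 1.73700713e+00]), 1489, np.float64(1.2492203206816832), 0, array([561., 334., 115.]))
```

View pics/end_top.png

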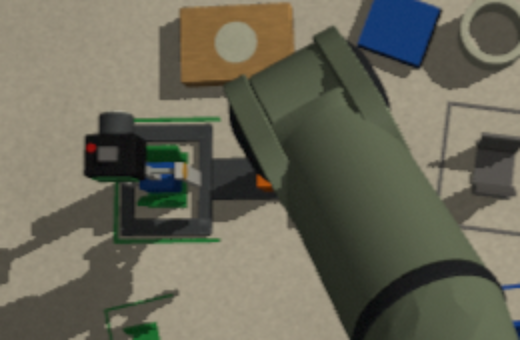

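View pics/end_scene.png

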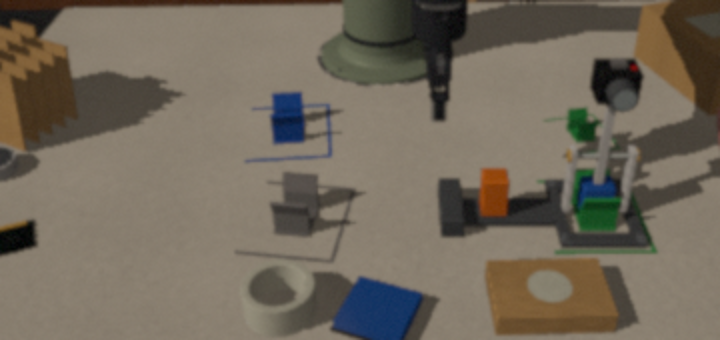

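The top crop shows the frame inside the green outline, with the blue battery at (160,180) between the guides. The scene crop shows the rig standing free and the gripper away. The post is still near balance, so I'll let it come to rest against a guide before handing in.

```bash
cat > chk.py <<'E'
from lean import *
import lean
H=np.array([561,334,115.]); lean.frame=lambda o:(-.015,0,H)
im=[env.capture(c)[1] for c in("scene","top")]; print(fit(env.get_obs(),("scene","top"),im,False)[0].round(4))
E
for i in 1 2; do python3 -m creep '0 0 0 0 0 0 1;0 0 0 0 0 0 1;0 0 0 0 0 0 1;0 0 0 0 0 0 1;0 0 0 0 0 0 1;0 0 0 0 0 0 1;0 0 0 0 0 0 1;0 0 0 0 0 0 1;0 0 0 0 0 0 1;0 0 0 0 0 0 1' >/dev/null; python3 chk.py; done
```

```text
[0.0228 0.0793 1.7405]
[0.0546 0.229  1.6978]
```

```bash
for i in 1 2 3; do python3 -m creep '0 0 0 0 0 0 1;0 0 0 0 0 0 1;0 0 0 0 0 0 1;0 0 0 0 0 0 1;0 0 0 0 0 0 1;0 0 0 0 0 0 1;0 0 0 0 0 0 1;0 0 0 0 0 0 1;0 0 0 0 0 0 1;0 0 0 0 0 0 1' | head -1; python3 chk.py; done
```

```text
time_s: 24.7
[0.0568 0.2578 1.7993]
time_s: 25.8
[0.0554 0.3215 1.8635]
time_s: 26.9
[0.0581 0.1739 1.7037]
```

At rest against a guide at 0.057 rad, so I'm handing in.

```bash
python3 -c "
from station import env
print(env.sign_off())"
```

```text
the job is handed in; nothing more can be done
None
```

The rig stands released in the green cradle, battery between the guides and the post at rest about 0.06 rad from vertical; the hold over the cradle lasted over 5 seconds, and the job is handed in (no verdict was returned).

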